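Load an avionics module into the test cradle and lay its retaining bar

ROBOT

A 7-joint arm with a two-finger parallel gripper is mounted at the origin on the work surface. World frame = base frame: x ahead of the robot, y to its left, z up, the work surface at z = 0. Lengths are in mm, angles in rad, forces in N, time in s.
With the tool pointing down it reaches from about 400 to 875 mm from the base axis. Payload 4.4 kg.
Tool frame: the origin (TCP) lies at the very end of the fingers, on their centre line; the grasp point (between the pads) lies 19 mm behind it; z points along the fingers, y is the line along which they close (so a half turn about z gives the same grasp; the last joint's range is limited). The gripper opens to 85 mm and grips with 20 to 120 N. Pads are 22 mm wide; open, the fingers measure 114 mm over their backs; the gripper's body (76 mm by 85 mm) begins 54 mm behind the grasp point. The pads swing forward as they close: fully open they stand 13 mm farther back than shut.
Start: joints at [-1.336, 0.628, 0.038, 1.517, -0.027, 0.996, -0.02], TCP at [192.561, 620.837, 231.313] pointing down, gripper open.
Joint ranges: [-3.06, 3.06], [-0.37, 2.12], [-1.25, 1.32], [0.18, 2.47], [-1.1, 4.24], [0.23, 1.98], [-2.94, 2.94]. Speed limits (rad/s): [2.57, 2.57, 3.14, 3.14, 3.14, 3.14, 3.14].

INTERFACE

Orientations are given as [roll, pitch, yaw] about the fixed x, y, z axes, in that order (R = Rz(yaw) Ry(pitch) Rx(roll)).
In Python, from cell import status, get_image, ctrl, models gives the robot as it stands.
- The arm moves only by the shell command python3 -m handwheel 'ROWS' [OPENING]. ROWS is JSON, a list of rows, each an object with "delta_pos": the shift along the world's x, y, z in cm, a list of three; "yaw": the turn about the world's z in rad. A call has 1 to 10 rows; each row shifts and turns the commanded pose from where the row before left it; what a row does not reach is not made up. A row lasts 1/12 s, in which the tool goes at most 41.7 mm and 7.16 degrees, less where a joint would pass 70% of its speed; a pose out of reach is approached as far as the arm can. A call is refused whole if a number of a shift passes 4.17 or a number of a turn 0.125, either way. A call with a gripper value outside its range is refused whole. OPENING is the opening, from -1 (shut) to 1 (fully open), set as the call begins (- or left out, the last holds). The fingers move at their own pace and stop on an object; the grip force is fixed at half the most. Time passes only in rows, so rows that do not move let the fingers close. It gives the time, the measured TCP pose, the force, the opening and the grip force at its end, in the units of the state.
- status.read_state(): the state, without advancing time (a new reading comes with each control period).
- get_image(name): name is "side" or "top" or "wrist"; returns a dict with "color" (480x640x3 uint8, red, green, blue), "z_map" (480x640 float32, mm along the optical axis (not along the pixel's ray), 0 where there is no reading), "fx", "fy", "cx", "cy" (pixels), "position" and "rotation" of the camera in the world; the wrist camera has in their place "hand_eye" (4x4, takes a point from camera to tool coordinates, whose origin is the TCP and whose axes are the flange's). Camera axes: x right, y up, looking along -z (the intrinsics and any distortion apply to the point x, -y, -z); pixel columns grow to the right and rows downward; lengths in mm; the calibration is good to about 2 mm. A picture is of the moment at which its call begins: read the wrist's pose just before it.
- ctrl.finish_job(): hands the job in; it is judged then, once.
Trained networks look in a picture, given as the dict that the camera call returned (one of the last four; its "shot" number tells which), for a name from the list of things; names that differ only in an ending like _2 or _b are one class to them, and where a whole thing is asked for, a point or a joint stands for the part that bears it (a point fixed in the world has none). Each returns a list of dicts, best first, with "score" (0 to 1); they miss things now and then, are a little off and sometimes report something else, mostly with a low value. They report only what shows in the picture. A call takes as long as a camera call. They do not tell look-alikes from the thing itself.
- models.boxes_of(picture, name): "rect" ([left, top, right, bottom] in pixels, round what is visible of it).
The state is a dict: "clock": time; "qpos": joint angles; "qd": joint speeds; "tau": joint torques, N m; "eef_pos": TCP position; "tool_rot": TCP orientation; "force": force on the tool from outside, world axes, zero at the start; "torque": the same for the moment, N m; "width": finger opening in mm; "gripper_force": force on a finger pad.
Only numpy, scipy, OpenCV 4.12 (cv2) and the standard library are available. Lean on these libraries where they do the work, as an engineer would, in place of code of your own. Each camera call takes 0.05 s, during which the arm holds its last target. There are 200 camera calls.

TASK

Take the flat module out of the sloped rack, slide it upright down into the slot of the test cradle until it is fully home, then lay the long retaining bar across the cradle's two posts above it, down in both notches, grip block up and centred so that it reaches right across both posts. Set things down rather than letting them fall, let go, and leave the short bar, the ball-grip lever, the amber cap and the brass knob as they are.

Things in the scene. Friction and masses are not known exactly. Their poses are not given: they have to be found in the camera images.
- module: Loose flat aluminium slab, 12 thick (x) by 100 wide (y) by 110 mm tall (z), same front and back, about 0.3 kg. Origin: centre of its bottom face; z to its top edge. It starts in the rack, leaning 30 degrees from vertical with its top towards the rack's -x; its lower 55 mm is enclosed, the upper 55 mm free to grip across the thickness with the tool tilted alike.
- rack: Fixed grey sloped rack, base 130 by 130 by 10 mm. Origin: centre of its underside, z up. One pocket leaning 30 degrees towards -x, floor centre at x 45, z 35 mm, walls 6 mm; draw the module 60 mm along its own z to clear it. A khaki rocker unit (37 mm high) stands about 130 mm before it (-x), a brass knob (under 50 mm high) 130 mm behind.
- cradle: Fixed test cradle, steel base 90 (x) by 220 (y) by 12 mm. Origin: centre of its underside, z up. It has an upright slot in the plane x = 0 and, at y = +82 and -82 mm, two posts 40 (x) by 24 (y) mm with notches on top. A cam lever stands about 170 mm behind it (+x), a toggle plate (36 mm high) 130 mm before it.
- slot (a point): Centre of the slot's floor, 12 mm above the cradle's underside, axes as the cradle's. Inside, 15 (x) by 104 mm (y); two side channels reach 50 mm up, flared lips 59 mm; the middle 60 mm of its length is open. Home, the module's origin is here, upright, either way round, its top 110 mm above.
- notch_left (a point): Centre of the notch floor on the post at y = +82 mm, 125 mm above the cradle's underside. The notch runs along the cradle's y, 18 mm wide, flared at the mouth, lips 15 mm above the floor. The laid long bar's underside rests on both notch floors, 3 mm above the module.
- notch_right (a point): The same on the post at y = -82 mm.
- long_bar: Loose steel retaining bar, 210 long (x) by 14 wide (y) by 10 mm thick (z), about 0.22 kg, with a grip block 36 (x) by 14 (y) by 18 mm (z) on the middle of its top, 28 mm high in all. Origin: centre of its underside, z up. It starts flat on the bench; grip the block across its y.
- long_bar_mid (a point): Centre of the long bar's 10 mm thick section, 5 mm above its underside.
- short_bar: Loose steel bar of the same form but only 130 mm long, too short to span the posts; a bystander. Origin: centre of its underside. It lies flat near the long bar, on either side of it.
- ball (a point): Centre of the black ball grip (32 mm diameter) of the cam lever: a bystander, on a 10 mm steel rod 135 mm from a pivot 50 mm above the bench, behind the cradle. It stays where it is put.
- amber_cap: Loose amber glass annunciator cap, 30 mm diameter, 28 mm high, a bystander. Origin: centre of its underside.
- selector_pointer (a point): Point on the brass selector knob, 15 mm from its axis, a bystander behind the rack.
Not all that is in view belongs to the job. Leave any purple or turquoise look-alike of the long_bar alone. There is more than one size of the module; the job needs the smaller.

How it is judged (in metres and radians):
On the way, in this order (a step that is already met when the one before it is completed fails the run):
1. the module stands fully home in the cradle's slot, let go (x of module in the frame of cradle between -0.004 and 0.004 m and y of module in the frame of cradle between -0.005 and 0.005 m and z of module in the frame of cradle below 0.016 m and angle between module's own z axis and vertical below 0.06 rad and angle between the x axis of module and the x axis of cradle, either way round below 0.08 rad and contact force between the fingers and module below 0.5 N), for 0.2 s.
2. the long bar lies across both posts, in both notches (x of long_bar_mid in the frame of cradle between -0.005 and 0.005 m and y of long_bar_mid in the frame of cradle between -0.012 and 0.012 m and z of long_bar_mid in the frame of cradle between 0.126 and 0.134 m and angle between the x axis of long_bar and the y axis of cradle, either way round below 0.05 rad and angle between long_bar's own z axis and vertical below 0.15 rad), for 0.2 s.
At the end, for the whole second after the job is handed in: Module upright in the slot, within 4 mm of its floor, 4 mm across, 5 mm along, tilt under 0.06 rad. Long bar in both notches, block up, mid-thickness 126 to 134 mm above the cradle underside, within 12 mm of centred, 5 mm across, 0.05 rad of the posts' line. Both let go, at rest (all of step 1 and all of step 2 and linear speed of each of module, long_bar below 0.02 m/s and contact force between the fingers and long_bar below 0.5 N); the robot touches nothing.
It fails at once if the module or the long bar is let fall (moving faster than 0.8 m/s out of the fingers) ((contact force between the fingers and module below 0.05 N and linear speed of module above 0.8 m/s) or (contact force between the fingers and long_bar below 0.05 N and linear speed of long_bar above 0.8 m/s)).
It fails at once if the short bar or amber cap is displaced by more than 25 mm (distance of any of short_bar, amber_cap from where it was at the start of the episode above 0.025 m).
It fails at once if the ball-grip lever is moved by more than 25 mm or the brass knob turned (its pointer moves over 10 mm) (distance of ball from where it was at the start of the episode above 0.025 m or distance of selector_pointer from where it was at the start of the episode above 0.01 m).
It also fails if it takes over 61 s, if anything falls off the work surface, if the arm or the gripper's body presses on something with over 40 N, if the wrist force passes 120 N, or if a joint passes its speed limit or range.

## Working session

There is one attempt and no reset: what is moved stays moved. The work goes in short steps, Python scripts to look and compute and a shell command to move; the robot and the scene stay as the last step left them, time stands still between calls to the robot, and variables do not carry over. Pictures are saved under pics/ and viewed, at most 10 in all, crops included, and the job is handed in when it is done.

```bash
ls -a; mkdir -p pics
cat > h.py <<'E'
import numpy as np, cv2
from cell import status, get_image, ctrl, models
from scipy.spatial.transform import Rotation as Ro
def pts(im):
    z=im['z_map']; v,u=np.indices(z.shape)
    c=np.stack([(u-im['cx'])/im['fx']*z,-(v-im['cy'])/im['fy']*z,-z],-1)
    if 'hand_eye' in im:
        H=np.array(im['hand_eye']); s=im['st']; c=c@H[:3,:3].T+H[:3,3]
        return c@Ro.from_euler('xyz',s['tool_rot']).as_matrix().T+np.array(s['eef_pos'])
    R=np.array(im['rotation']); R=R if R.shape==(3,3) else Ro.from_euler('xyz',R.ravel()).as_matrix()
    return c@R.T+np.array(im['position'])
def shot(n):
    s=status.read_state(); im=get_image(n); im['st']=s; return im
def save(im,f): cv2.imwrite('pics/'+f,im['color'][:,:,::-1])
E
python3 - <<'E'
from h import *
for n in('top','side'):
    im=shot(n); save(im,n+'0.png'); P=pts(im); np.savez(n+'0.npz',P=P,c=im['color'])
    print(n,{k:(np.round(v,3).tolist() if not isinstance(v,(str,int)) else v) for k,v in im.items() if k not in('color','z_map','st')})
    for k in('module','rack','cradle','long_bar','short_bar','ball','amber_cap','selector_pointer'):
        for d in models.boxes_of(im,k)[:4]:
            r=d['rect']; u,v=int((r[0]+r[2])/2),int((r[1]+r[3])/2); print(k,round(d['score'],2),np.round(r),P[v,u].round())
E
python3 -m handwheel --help | head -30
```

```text
.
..
pics
top {'fx': 571.4, 'fy': 571.4, 'cx': 332.247, 'cy': 238.859, 'position': [253.56, -36.881, 1525.82], 'rotation': [0.149, 0.023, -1.552], 'shot': 1}
module 0.7 [421. 195. 464. 213.] [ 560. -274.  115.]
module 0.68 [483. 206. 544. 267.] [ 496. -479.   12.]
rack 0.76 [410. 186. 465. 239.] [ 559. -278.    7.]
cradle 0.89 [182. 185. 270. 237.] [553. 293.   9.]
long_bar 0.93 [425. 298. 462. 372.] [ 232. -288.   25.]
long_bar 0.84 [304. 186. 332. 262.] [520.  44.  29.]
long_bar 0.79 [166. 305. 236. 355.] [236. 341.  32.]
short_bar 0.83 [347. 208. 354. 254.] [502. -45.  31.]
ball 0.56 [199. 135. 226. 150.] [690. 297. 185.]
amber_cap 0.59 [332. 154. 344. 161.] [703.  -6.  29.]
selector_pointer 0.69 [434. 155. 449. 172.] [ 685. -284.   45.]
selector_pointer 0.45 [203. 136. 225. 151.] [703. 304. 136.]
side {'fx': 461.663, 'fy': 461.663, 'cx': 313.869, 'cy': 236.786, 'position': [92.634, -666.896, 780.158], 'rotation': [0.849, 0.01, -0.544], 'shot': 2}
module 0.88 [417. 387. 530. 479.] [ 503. -489.   17.]
module 0.59 [401. 278. 443. 329.] [ 541. -291.  130.]
rack 0.81 [369. 287. 458. 371.] [ 564. -265.   12.]
cradle 0.75 [258. 137. 309. 223.] [519. 201. 123.]
long_bar 0.84 [131. 211. 204. 235.] [238. 329.  16.]
long_bar 0.59 [276. 239. 359. 264.] [517.  36.  12.]
long_bar 0.57 [232. 375. 314. 475.] [ 222. -304.   27.]
short_bar 0.87 [309. 261. 354. 289.] [501. -52.  13.]
ball 0.65 [309. 118. 342. 161.] [809. 464.  26.]
selector_pointer 0.59 [459. 298. 478. 316.] [ 685. -293.   31.]
selector_pointer 0.22 [310. 120. 342. 161.] [811. 460.  23.]invalid input: not JSON, or not a number
```

View pics/top0.png

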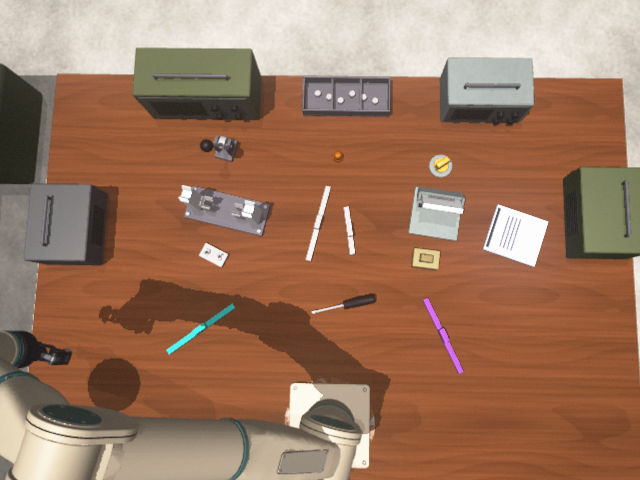

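View pics/side0.png

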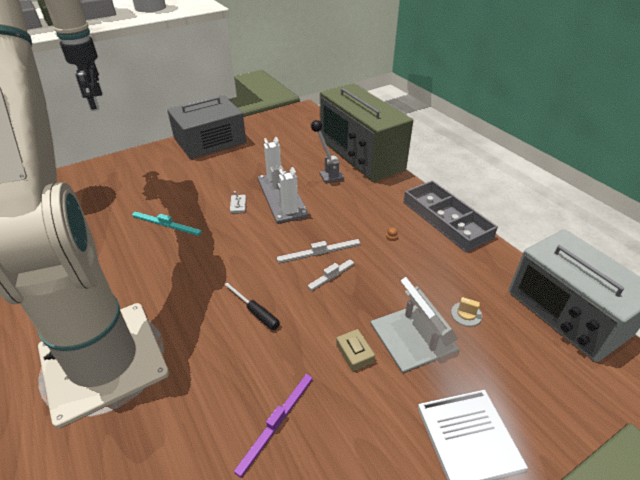

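The top view shows the rack with the leaning white-edged module at (440,205), and the cradle with its posts at about (205,200) and (245,210). The long-bar candidates are:
- white (318,223), which is long
- white (349,230), which is short
- turquoise (200,330), a look-alike
- purple (443,335), a look-alike

The white bar at (318,223) fits. The other "module" hit at (515,235) is a flat white panel, not in the rack. I'll measure these next.

Run:
```python
from h import *
s=status.read_state(); print({k:np.round(s[k],3).tolist() for k in('clock','tool_rot','width','force','eef_pos')})
T=np.load('top0.npz'); S=np.load('side0.npz')
A=np.vstack([T['P'].reshape(-1,3),S['P'].reshape(-1,3)]); src=np.r_[np.zeros(480*640),np.ones(480*640)]
def box(c,r,z0,z1,sr=None):
    m=(np.hypot(A[:,0]-c[0],A[:,1]-c[1])<r)&(A[:,2]>z0)&(A[:,2]<z1)
    if sr is not None: m&=src==sr
    return A[m]
def rect(p): 
    (c,w,a)=cv2.minAreaRect(p[:,:2].astype(np.float32)); return np.round(c,1),np.round(w,1),round(a,1),len(p)
for sr in(0,1):
    print('cam',sr)
    m=box((515,42),130,5,40,sr); m=m[m[:,1]>0-(m[:,0]-515)*0.05-8] 
    print('bar',rect(m), 'block',rect(box((515,42),40,20,40,sr)), 'short',rect(box((502,-48),75,5,40,sr)))
    p=box((553,293),160,105,160,sr)
    d=np.array([-.2,1]); 
    for n,q in(('L',p[p[:,1]>293]),('R',p[p[:,1]<293])): print('post',n,rect(q),q[:,2].max().round(1),q.mean(0).round(1))
    print('cradle base',rect(box((553,293),160,6,18,sr)))
    print('rack base',rect(box((555,-270),130,5,15,sr)))
    q=box((555,-280),100,50,160,sr); print('rack hi',q.min(0).round(1),q.max(0).round(1))
    for z in range(60,145,8):
        b=q[abs(q[:,2]-z)<4]
        if len(b)>5: print(z,len(b),b.min(0).round(),b.max(0).round())
im=T['c']; c=np.hstack([cv2.resize(T['c'][170:280,290:370],(400,550),interpolation=2),cv2.resize(S['c'][260:380,360:470],(400,436),interpolation=2)[:550] if 0 else cv2.resize(S['c'][260:380,365:453],(400,550),interpolation=2)])
cv2.imwrite('pics/crop1.png',c[:,:,::-1])
```

```text
{'clock': 0.9, 'tool_rot': [3.142, -0.0, 2.841], 'width': 85.332, 'force': [-0.038, -0.462, -0.413], 'eef_pos': [192.554, 620.822, 231.318]}
cam 0
bar (array([517.1,  81.2]), array([175.3, 254.2]), 86.0, 694) block (array([517.4,  43.6]), array([14.4, 52.2]), 75.2, 77) short (array([501.5, -49. ]), array([143.6, 139. ]), 14.1, 380)
post L (array([634.5, 345.6]), array([ 31.3, 172.6]), 68.3, 219) 148.8 [582.4 363.1 127. ]
post R (array([536.8, 210. ]), array([26.7, 40.3]), 80.6, 190) 146.6 [535.8 209.2 127.1]
cradle base (array([552.6, 295.3]), array([316. , 310.1]), 34.0, 2365)
rack base (array([ 556.8, -271.5]), array([244.3, 247.7]), 62.1, 1544)
rack hi [ 535.5 -339.9   50. ] [ 616.9 -217.9  137.5]
60 58 [ 580. -335.   56.] [ 612. -221.   64.]
68 116 [ 566. -339.   64.] [ 611. -219.   72.]
76 166 [ 557. -338.   72.] [ 603. -219.   80.]
84 57 [ 569. -333.   80.] [ 599. -218.   88.]
92 40 [ 567. -326.   88.] [ 582. -227.   96.]
100 51 [ 561. -324.   96.] [ 579. -226.  104.]
108 39 [ 557. -320.  104.] [ 572. -225.  112.]
116 47 [ 544. -324.  112.] [ 568. -226.  120.]
124 110 [ 536. -3
[... 411 characters left out ...]
, 76.8, 233) 144.1 [533.1 203.8 123.3]
cradle base (array([551. , 290.2]), array([235.5, 274.4]), 55.1, 1105)
rack base (array([ 554.8, -267.5]), array([258.4, 172. ]), 5.5, 3095)
rack hi [ 532.3 -341.8   50. ] [ 606.1 -218.6  135.3]
60 51 [ 558. -341.   56.] [ 604. -228.   64.]
68 51 [ 557. -340.   64.] [ 599. -228.   72.]
76 354 [ 554. -340.   72.] [ 598. -219.   80.]
84 59 [ 553. -338.   80.] [ 597. -223.   88.]
92 17 [ 553. -328.   89.] [ 567. -245.   95.]
100 21 [ 547. -327.   96.] [ 562. -275.  104.]
108 18 [ 542. -326.  104.] [ 557. -243.  112.]
116 16 [ 536. -326.  112.] [ 552. -238.  120.]
124 55 [ 534. -326.  120.] [ 549. -228.  128.]
132 278 [ 532. -325.  128.] [ 556. -224.  135.]
```

View pics/crop1.png

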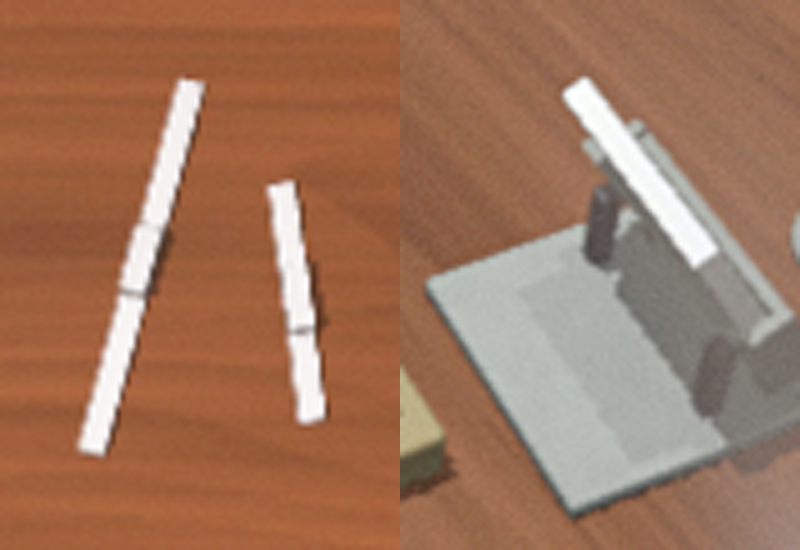

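The crop confirms the long bar on the left and the short one on the right (62% of its length), with the smaller slab in the rack leaning toward -x. Next I'll fit the angles.

Run:
```python
from h import *
T=np.load('top0.npz'); S=np.load('side0.npz')
for n,D in(('top',T),('side',S)):
    P=D['P'].reshape(-1,3); f=np.isfinite(P).all(1)
    def fit(c,r,z0,z1,nm):
        p=P[f&(np.hypot(P[:,0]-c[0],P[:,1]-c[1])<r)&(P[:,2]>z0)&(P[:,2]<z1)]
        k=cv2.connectedComponents
        q=p[:,:2]-p[:,:2].mean(0); w,V=np.linalg.eigh(q.T@q); d=V[:,1]*np.sign(V[1,1]); t=q@d;t2=q@V[:,0]
        print(n,nm,len(p),'mean',p.mean(0).round(1),'ydir deg from +y',np.degrees(np.arctan2(-d[0],d[1])).round(1),'len',np.ptp(t).round(1),'wid',np.ptp(t2).round(1),'ctr',(p[:,:2].mean(0)+d*(t.min()+t.max())/2).round(1))
    fit((546,-274),75,129,140,'modtop')
    fit((517,42),115,7,14,'bar?'); fit((517,42),30,22,34,'block')
    fit((536,209),45,100,150,'postR'); fit((568,370),45,100,150,'postL'); fit((555,-270),100,5,14,'rackbase')
    fit((502,-48),20,22,34,'shortblock')
```

```text
top modtop 105 mean [ 547.9 -272.5  132. ] ydir deg from +y -8.4 len 99.7 wid 14.8 ctr [ 547.9 -272.8]
top bar? 416 mean [518.5  20.2   9.9] ydir deg from +y 72.5 len 226.4 wid 224.8 ctr [511.   22.5]
top block 67 mean [525.4  41.7  27.7] ydir deg from +y 72.5 len 36.2 wid 15.3 ctr [525.3  41.7]
top postR 197 mean [535.5 209.  126.2] ydir deg from +y 74.6 len 41.4 wid 26.8 ctr [536.9 208.6]
top postL 214 mean [572.1 367.8 125.6] ydir deg from +y 74.6 len 40.6 wid 27.6 ctr [573.2 367.5]
top rackbase 1267 mean [ 535.5 -266.5    9.1] ydir deg from +y -22.1 len 196.2 wid 188.6 ctr [ 537.  -262.9]
top shortblock 54 mean [505.1 -43.2  27.1] ydir deg from +y -82.1 len 31.5 wid 13.4 ctr [505.2 -43.2]
side modtop 227 mean [ 544.9 -277.5  131.4] ydir deg from +y -8.5 len 101.6 wid 12.5 ctr [ 545.4 -274.2]
side bar? 563 mean [516.5  10.4  10.7] ydir deg from +y 78.4 len 209.9 wid 121.0 ctr [517.7  10.2]
side block 83 mean [522.7  38.7  27.8] ydir deg from +y 75.8 len 35.8 wid 17.6 ctr [523.3  38.6]
side postR 263 mean [533.  203.5 120.9] ydir deg from +y 70.8 len 42.3 wid 31.1 ctr [533.5 203.3]
side postL 212 mean [569.3 363.1 120.6] ydir deg from +y 72.7 len 41.4 wid 32.2 ctr [569.7 362.9]
side rackbase 2836 mean [ 541.1 -280.2   10.8] ydir deg from +y 6.5 len 165.7 wid 167.0 ctr [ 540.2 -273.1]
side shortblock 98 mean [502.9 -45.7  27.8] ydir deg from +y -85.1 len 35.2 wid 16.9 ctr [504.  -45.6]
```

```bash
python3 -m handwheel '[{"delta_pos":[2,-2.5,1],"yaw":-0.1},{"delta_pos":[2.5,-3.2,0.5],"yaw":-0.1},{"delta_pos":[2.5,-3.2,0.5],"yaw":-0.1},{"delta_pos":[2.5,-3.2,0.5],"yaw":-0.1},{"delta_pos":[2.5,-3.2,0.5],"yaw":-0.1},{"delta_pos":[2.5,-3.2,0.5],"yaw":-0.1},{"delta_pos":[2.5,-3.2,0.5],"yaw":-0.1},{"delta_pos":[2.5,-3.2,0.5],"yaw":-0.1},{"delta_pos":[2.5,-3.2,0.5],"yaw":-0.1},{"delta_pos":[2.5,-3.2,0.5],"yaw":-0.1}]' 1
```

```text
clock: 1.73
eef_pos: [438.5, 306.2, 286.9]
tool_rot: [3.141, -0.001, 1.836]
force: [0.6, 0.8, -0.8]
width: 85.6
gripper_force: 0.0
```

```bash
python3 -m handwheel '[{"delta_pos":[0.5,-3.9,0.2],"yaw":-0.04},{"delta_pos":[0.5,-3.9,0.2],"yaw":-0.04},{"delta_pos":[0.5,-3.9,0.2],"yaw":-0.04},{"delta_pos":[0.5,-3.9,0.2],"yaw":-0.04},{"delta_pos":[0.5,-3.9,0.2],"yaw":-0.04},{"delta_pos":[0.5,-3.9,0.2],"yaw":-0.04},{"delta_pos":[0.5,-3.9,0.2],"yaw":-0.04},{"delta_pos":[0.5,-3.9,0],"yaw":-0.04},{"delta_pos":[0.5,-3.9,0],"yaw":-0.04},{"delta_pos":[0.5,-3.9,0],"yaw":-0.04}]' 
python3 -m handwheel '[{"delta_pos":[1,-3.8,0]},{"delta_pos":[1,-3.8,0]},{"delta_pos":[1,-3.8,0]},{"delta_pos":[1,-3.8,0]},{"delta_pos":[1,-3,0]},{"delta_pos":[0.8,-1,0]},{"delta_pos":[0,0,0]},{"delta_pos":[0,0,0]}]'
cat >> h.py <<'E'
def fitl(P,c,r,z0,z1,nm):
    P=P.reshape(-1,3); p=P[(np.hypot(P[:,0]-c[0],P[:,1]-c[1])<r)&(P[:,2]>z0)&(P[:,2]<z1)]
    if len(p)<20: print(nm,'few'); return
    (cx,cy),(w,h),a=cv2.minAreaRect(p[:,:2].astype(np.float32))
    q=p[:,:2]-p[:,:2].mean(0); V=np.linalg.eigh(q.T@q)[1]; d=V[:,1]*np.sign(V[1,1])
    print(nm,len(p),'rect ctr',round(cx,1),round(cy,1),'size',round(w,1),round(h,1),'ang',round(a,1),'| yaw of y',np.degrees(np.arctan2(-d[0],d[1])).round(2),'z med',np.median(p[:,2]).round(1),p[:,2].max().round(1))
E
python3 - <<'E'
from h import *
im=shot('wrist'); save(im,'w1.png'); print(np.array(im['hand_eye']).round(3).tolist(), im['fx'])
P=pts(im); fitl(P,(546,-274),75,129,140,'modtop')
for z in(95,105,115,125): fitl(P,(556,-274),75,z-3,z+3,str(z))
print(im['st']['eef_pos'],im['st']['tool_rot'],im['st']['qpos'])
E
```

```text
clock: 2.57
eef_pos: [487.6, -83.9, 300.7]
tool_rot: [3.141, -0.001, 1.439]
force: [0.8, -0.7, -0.1]
width: 85.6
gripper_force: 0.0
[[0.0, 0.955, 0.297, 75.69], [1.0, 0.0, -0.001, 0.51], [-0.001, 0.297, -0.955, -142.815], [0.0, 0.0, 0.0, 1.0]] 431.4103386140464
modtop 958 rect ctr 547.6 -274.8 size 100.9 11.5 ang 81.8 | yaw of y -8.48 z med 131.0 134.2
95 195 rect ctr 572.5 -277.5 size 100.3 14.6 ang 89.4 | yaw of y -5.07 z med 95.0 98.0
105 216 rect ctr 566.8 -276.0 size 100.3 15.2 ang 89.1 | yaw of y -5.19 z med 105.3 108.0
115 225 rect ctr 561.2 -275.7 size 100.6 15.0 ang 89.7 | yaw of y -4.6 z med 115.0 118.0
125 473 rect ctr 549.1 -274.6 size 100.0 16.6 ang 81.9 | yaw of y -8.82 z med 126.7 128.0
[487.58985327 -83.90998254 300.70109524] [ 3.14068194e+00 -5.41110432e-04  1.43921063e+00] [-0.28532693  0.36252689  0.55185356  1.85635218 -0.22595536  0.98389792
  0.23186619]schema error: expected keys delta_pos, yaw
```

View pics/w1.png

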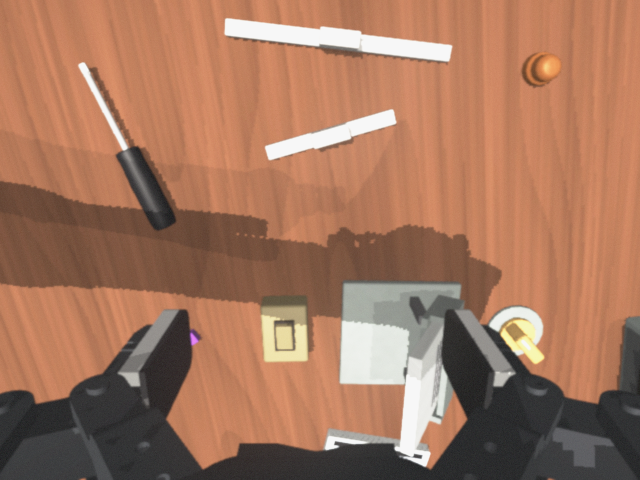

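The wrist view shows the slab in the rack at (425,370), between the fingers' approach, with both white bars clear at the top. The next move goes to the grasp.

```bash
python3 -m handwheel '[{"delta_pos":[1,-3,0],"yaw":-0.016},{"delta_pos":[1.2,-3.6,0],"yaw":0},{"delta_pos":[1.2,-3.6,0],"yaw":0},{"delta_pos":[1.2,-3.6,0],"yaw":0},{"delta_pos":[1.2,-3.0,0],"yaw":0},{"delta_pos":[1.2,-2.4,0],"yaw":0},{"delta_pos":[0,0,0],"yaw":0},{"delta_pos":[0,0,-3],"yaw":0},{"delta_pos":[0,0,-3.5],"yaw":0},{"delta_pos":[0,0,-3.5],"yaw":0}]' 
python3 -m handwheel '[{"delta_pos":[0,0,-3.5],"yaw":0},{"delta_pos":[0,0,-3],"yaw":0},{"delta_pos":[0,0,-2],"yaw":0},{"delta_pos":[0,0,-1.5],"yaw":0},{"delta_pos":[0,0,-0.5],"yaw":0},{"delta_pos":[0,0,0],"yaw":0},{"delta_pos":[0,0,0],"yaw":0}]'
```

```text
clock: 3.45
eef_pos: [558.2, -273.5, 199.9]
tool_rot: [3.139, -0.0, 1.425]
force: [0.3, 0.1, -1.1]
width: 85.1
gripper_force: 0.0
clock: 4.03
eef_pos: [558.1, -274.0, 96.0]
tool_rot: [3.141, 0.0, 1.425]
force: [0.8, -1.3, -0.8]
width: 85.3
gripper_force: 0.0
```

```bash
python3 -m handwheel '[{"delta_pos":[0,-0.2,0],"yaw":0},{"delta_pos":[0,0,0],"yaw":0},{"delta_pos":[0,0,0],"yaw":0},{"delta_pos":[0,0,0],"yaw":0},{"delta_pos":[0,0,0],"yaw":0},{"delta_pos":[0,0,0],"yaw":0},{"delta_pos":[0,0,0],"yaw":0},{"delta_pos":[0,0,0],"yaw":0}]' -1
python3 - <<'E'
from h import *
im=shot('side'); P=pts(im)
fitl(P,(550,-274),75,125,150,'modtop'); save(im,'s1.png')
cv2.imwrite('pics/s1c.png',cv2.resize(im['color'][200:400,330:530],(600,600),interpolation=2)[:,:,::-1])
E
```

```text
clock: 4.7
eef_pos: [561.0, -277.0, 99.5]
tool_rot: [3.133, 0.001, 1.424]
force: [-3.0, 4.3, 19.5]
width: 24.8
gripper_force: 56.6
modtop 386 rect ctr 553.3 -282.5 size 66.6 73.8 ang 31.8 | yaw of y -37.14 z med 135.5 149.9
```

View pics/s1c.png

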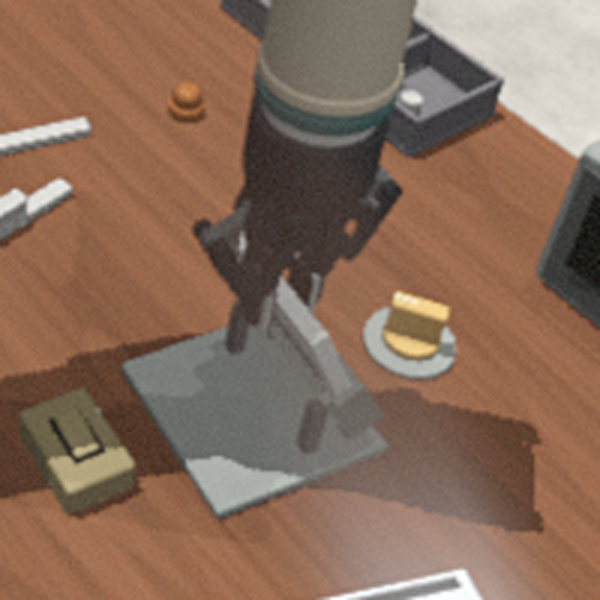

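The picture shows the slab gripped between the pads, still in the rack pocket. Now I'll draw it along its own axis, gently.

```bash
python3 -m handwheel '[{"delta_pos":[-0.1,0.01,0.17],"yaw":0},{"delta_pos":[-0.1,0.02,0.17],"yaw":0},{"delta_pos":[-0.1,0.01,0.17],"yaw":0},{"delta_pos":[-0.2,0.03,0.35],"yaw":0},{"delta_pos":[-0.2,0.03,0.35],"yaw":0},{"delta_pos":[-0.2,0.03,0.35],"yaw":0}]'
python3 - <<'E'
from h import *
im=shot('wrist'); P=pts(im)
z=P[...,2]; m=(np.hypot(P[...,0]-550,P[...,1]+274)<75)
for a in range(95,165,6): 
    q=P[m&(abs(z-a)<3)]; 
    if len(q): print(a,len(q),q.min(0).round(),q.max(0).round())
im=shot('side')
cv2.imwrite('pics/s2c.png',cv2.resize(im['color'][200:400,330:530],(600,600),interpolation=2)[:,:,::-1])
E
```

```text
clock: 5.25
eef_pos: [558.1, -275.7, 109.9]
tool_rot: [3.125, 0.004, 1.427]
force: [18.0, -2.7, -13.0]
width: 22.6
gripper_force: 53.8
95 741 [ 572. -281.   92.] [ 587. -228.   98.]
101 684 [ 568. -327.   98.] [ 584. -228.  104.]
107 858 [ 565. -327.  104.] [ 582. -227.  110.]
113 1258 [ 538. -327.  110.] [ 579. -227.  116.]
119 2214 [ 535. -326.  116.] [ 584. -226.  122.]
125 2626 [ 535. -325.  122.] [ 584. -226.  128.]
131 2823 [ 535. -319.  128.] [ 584. -226.  134.]
137 3835 [ 535. -314.  134.] [ 584. -225.  140.]
143 10446 [ 535. -308.  140.] [ 584. -225.  146.]
149 1674 [ 528. -289.  146.] [ 588. -260.  152.]
155 2629 [ 517. -287.  152.] [ 601. -257.  158.]
161 4466 [ 511. -292.  158.] [ 604. -256.  164.]
```

View pics/s2c.png

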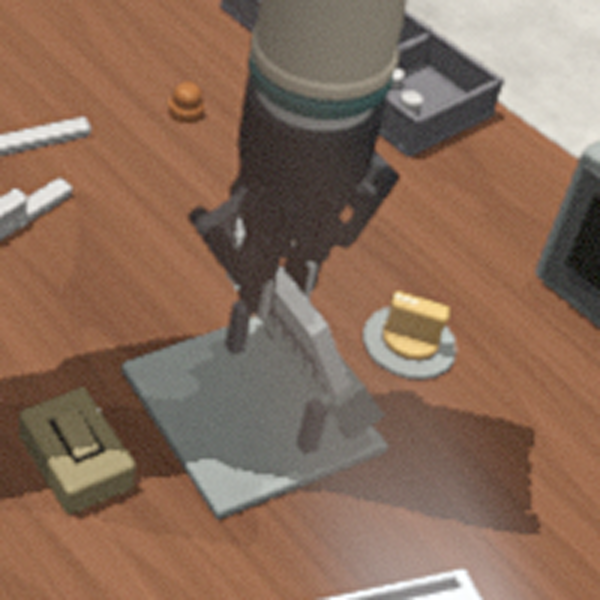

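```bash
python3 -m handwheel '[{"delta_pos":[-0.1,0.01,0.4],"yaw":0},{"delta_pos":[-0.2,0.02,0.4],"yaw":0},{"delta_pos":[-0.2,0.03,0.4],"yaw":0},{"delta_pos":[-0.2,0.03,0.4],"yaw":0}]'
python3 - <<'E'
from h import *
im=shot('wrist'); P=pts(im); v,u=np.indices(P.shape[:2])
# slab columns away from fingers: y>-250 end
z=P[...,2]; m=(P[...,1]>-250)&(P[...,1]<-215)&(abs(P[...,0]-560)<50)&(z>40)
for a in range(90,175,6): 
    q=P[m&(abs(z-a)<3)]; 
    if len(q): print(a,len(q),q.min(0).round(),q.max(0).round())
im=shot('top'); P=pts(im); z=P[...,2]
for lo,hi in((-345,-300),(-250,-215)):
    m=(P[...,1]>lo)&(P[...,1]<hi)&(abs(P[...,0]-560)<50)&(z>40)&(z<175); q=P[m]; 
    if len(q): k=q[q[:,2]>q[:,2].max()-4]; print('top',len(q),k.mean(0).round(),k[:,2].max())
E
```

```text
clock: 5.68
eef_pos: [551.1, -275.4, 129.1]
tool_rot: [3.123, 0.004, 1.427]
force: [14.8, -2.6, -3.5]
width: 20.8
gripper_force: 53.3
90 217 [ 575. -250.   87.] [ 588. -229.   93.]
96 224 [ 572. -250.   93.] [ 585. -228.   99.]
102 248 [ 570. -250.   99.] [ 583. -228.  105.]
108 274 [ 568. -250.  105.] [ 581. -228.  111.]
114 339 [ 565. -250.  111.] [ 579. -227.  117.]
120 363 [ 563. -250.  117.] [ 576. -227.  123.]
126 411 [ 560. -250.  123.] [ 574. -227.  129.]
132 468 [ 558. -250.  129.] [ 571. -226.  135.]
138 520 [ 555. -250.  135.] [ 569. -226.  141.]
144 633 [ 553. -250.  141.] [ 567. -226.  147.]
150 708 [ 550. -250.  147.] [ 564. -225.  153.]
156 1190 [ 544. -250.  153.] [ 562. -225.  159.]
162 3444 [ 544. -250.  159.] [ 559. -225.  164.]
top 6 [ 536. -319.  164.] 164.63332970694933
```

```bash
python3 -m handwheel '[{"delta_pos":[-0.2,0.02,0.4],"yaw":0},{"delta_pos":[-0.2,0.03,0.4],"yaw":0},{"delta_pos":[-0.2,0.03,0.4],"yaw":0},{"delta_pos":[-0.2,0.03,0.4],"yaw":0},{"delta_pos":[-0.2,0.03,0.4],"yaw":0},{"delta_pos":[-0.2,0.03,0.5],"yaw":0},{"delta_pos":[-0.2,0.03,0.5],"yaw":0},{"delta_pos":[-0.1,0.03,0.6],"yaw":0},{"delta_pos":[0,0,0.6],"yaw":0},{"delta_pos":[0,0,0.6],"yaw":0}]'
cat > m.py <<'E'
from h import *
import sys
def slab():
    im=shot('wrist'); P=pts(im); s=im['st']; e=np.array(s['eef_pos']); R=Ro.from_euler('xyz',s['tool_rot']).as_matrix()
    q=(P.reshape(-1,3)-e)@R  # tool coords: x along width, y closing, z down
    for nm,m in(('near',(q[:,0]>18)&(q[:,0]<70)),):
        m&=(abs(q[:,1])<35)&(q[:,2]>-60)&(q[:,2]<110); t=q[m]
        print('edge x max',np.percentile(t[:,0],[50,98,99.5]).round(1),'top z min',np.percentile(t[:,2],[.5,2,5]).round(1))
        for a in range(-45,100,10):
            b=t[abs(t[:,2]-a)<5]
            if len(b)>8: print(a,len(b),'y',np.percentile(b[:,1],[2,50,98]).round(1),'x',b[:,0].min().round(1),b[:,0].max().round(1))
    print(s['width'],e.round(1),np.round(s['tool_rot'],3),np.round(s['force'],1))
    return im
if __name__=='__main__': slab()
E
python3 m.py
```

```text
clock: 6.62
eef_pos: [525.4, -271.4, 174.8]
tool_rot: [-3.139, -0.001, 1.424]
force: [0.3, 0.0, -2.8]
width: 10.7
gripper_force: 59.5
edge x max [39.7 49.7 49.8] top z min [-24.  -23.7 -23.5]
-25 4158 y [-5.2  0.5  6.3] x 18.0 50.0
-15 247 y [-5.1  0.5  6. ] x 48.7 49.9
-5 196 y [-5.2  0.5  6. ] x 48.6 49.8
5 164 y [-5.2  0.2  5.8] x 48.6 49.7
15 133 y [-5.4  0.2  5.9] x 48.4 49.7
25 115 y [-5.4  0.1  5.6] x 48.4 49.5
35 97 y [-5.6  0.1  5.6] x 48.2 49.4
45 83 y [-5.6 -0.3  5.3] x 48.3 49.4
55 63 y [-5.7  0.5  5.6] x 48.1 49.2
65 70 y [-5.7 -0.4  5.1] x 48.2 49.1
75 47 y [-5.9 -0.5  5.2] x 48.3 49.0
85 42 y [-5.8 -0.5  4.8] x 48.2 48.9
10.657971053254881 [ 525.4 -271.4  174.8] [-3.139e+00 -1.000e-03  1.424e+00] [ 0.3  0.  -2.8]
```

The slab is held upright and flush, centred in the pads, with its bottom 86 mm below the TCP. Next I'll carry it to a viewpoint short of the cradle.

```bash
python3 -m handwheel '[{"delta_pos":[0,0,1.5],"yaw":0},{"delta_pos":[0,0.5,2.5],"yaw":0},{"delta_pos":[0,2,2],"yaw":-0.008},{"delta_pos":[0.2,3.2,1.5],"yaw":-0.01},{"delta_pos":[0.2,3.7,0.5],"yaw":-0.01},{"delta_pos":[0.2,3.8,0.2],"yaw":-0.01},{"delta_pos":[0.2,3.8,0.2],"yaw":-0.01},{"delta_pos":[0.2,3.8,0.2],"yaw":-0.01},{"delta_pos":[0.2,3.8,0.1],"yaw":-0.01},{"delta_pos":[0.2,3.8,0],"yaw":-0.01}]' 
python3 -m handwheel '[{"delta_pos":[0.2,3.8,0],"yaw":0},{"delta_pos":[0.2,3.8,0],"yaw":0},{"delta_pos":[0.2,3,0],"yaw":0},{"delta_pos":[0.2,1.5,0],"yaw":0},{"delta_pos":[0,0,0],"yaw":0},{"delta_pos":[0,0,0],"yaw":0}]'
python3 - <<'E'
from h import *
from m import slab
im=slab(); save(im,'w3.png'); P=pts(im); np.savez('w3.npz',P=P,c=im['color'])
c0=np.array([554.,287.]); yw=np.radians(-12.9); yd=np.array([-np.sin(yw),np.cos(yw)])
fitl(P,c0+82*yd,35,128,145,'L'); fitl(P,c0-82*yd,35,128,145,'R')
fitl(P,c0,60,60,75,'lips'); fitl(P,c0,60,40,75,'ch')
E
```

```text
clock: 7.5
eef_pos: [540.2, 14.0, 262.2]
tool_rot: [3.142, -0.0, 1.346]
force: [1.7, -0.3, -2.9]
width: 11.1
gripper_force: 59.5
clock: 8.0
eef_pos: [548.3, 133.4, 261.6]
tool_rot: [-3.141, 0.001, 1.348]
force: [0.7, -1.3, -2.4]
width: 10.4
gripper_force: 59.5
edge x max [39.5 49.7 49.8] top z min [-24.  -23.7 -23.5]
-25 4155 y [-5.1  0.5  6.3] x 18.0 49.9
-15 241 y [-5.1  0.5  6.1] x 48.8 49.9
-5 202 y [-5.2  0.5  5.9] x 48.6 49.8
5 163 y [-5.2  0.5  5.8] x 48.6 49.8
15 132 y [-5.3 -0.   5.8] x 48.3 49.7
25 117 y [-5.4  0.2  5.7] x 48.2 49.5
35 92 y [-5.5  0.5  5.6] x 48.5 49.4
45 78 y [-5.6 -0.5  5.3] x 48.3 49.3
55 73 y [-5.7  0.1  5.6] x 48.2 49.2
65 64 y [-5.5 -0.2  5.2] x 48.5 49.2
75 52 y [-5.8 -0.5  5.1] x 48.4 49.1
85 23 y [-6.  -0.5  5. ] x 48.1 48.9
10.407096088175981 [548.3 133.4 261.6] [-3.141e+00  1.000e-03  1.348e+00] [ 0.7 -1.3 -2.4]
L few
R 1261 rect ctr 537.6 208.9 size 23.9 35.2 ang 77.1 | yaw of y 76.26 z med 138.4 142.4
lips 1212 rect ctr 546.1 245.6 size 29.0 32.1 ang 77.2 | yaw of y 72.66 z med 69.3 74.1
ch 1302 rect ctr 546.1 245.6 size 29.0 32.1 ang 77.2 | yaw of y 68.46 z med 68.9 74.1
```

View pics/w3.png

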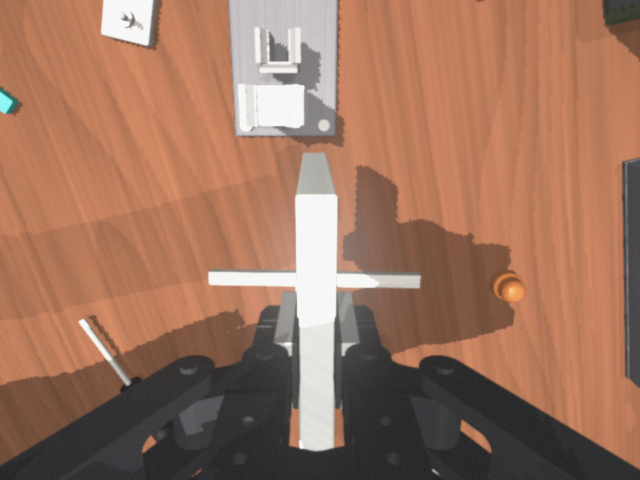

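The wrist view shows the near post at (270,105) and the channel at (278,48). The slab is aligned with the cradle, so I'll move over the slot.

```bash
python3 -m handwheel '[{"delta_pos":[0.1,2,0],"yaw":-0.002},{"delta_pos":[0.15,3.2,0],"yaw":0},{"delta_pos":[0.15,3.5,0],"yaw":0},{"delta_pos":[0.15,3.5,0],"yaw":0},{"delta_pos":[0.15,2.4,0],"yaw":0},{"delta_pos":[0.02,0.9,0],"yaw":0},{"delta_pos":[0,0,0],"yaw":0},{"delta_pos":[0,0,0],"yaw":0}]'
python3 - <<'E'
from h import *
im=shot('wrist'); P=pts(im); s=im['st']
c0=np.array([555.5,288.5]); yw=np.radians(-12.9); yd=np.array([-np.sin(yw),np.cos(yw)])
fitl(P,c0+82*yd,35,128,145,'L'); fitl(P,c0+82*yd,35,128,133,'L'); fitl(P,c0+44*yd,25,60,75,'lips')
R=Ro.from_euler('xyz',s['tool_rot']).as_matrix();q=(P.reshape(-1,3)-s['eef_pos'])@R
t=q[(q[:,0]>18)&(q[:,0]<50)&(abs(q[:,1])<12)&(abs(q[:,2]+24)<3)]; print(np.percentile(t[:,1],[1,50,99]),s['eef_pos'],s['tool_rot'])
im=shot('top'); P=pts(im); fitl(P,c0+82*yd,35,128,145,'L');fitl(P,c0-82*yd,35,128,145,'R')
E
```

```text
clock: 8.72
eef_pos: [556.2, 285.5, 261.8]
tool_rot: [3.141, 0.002, 1.342]
force: [-0.3, -1.0, -3.3]
width: 10.6
gripper_force: 59.4
L 1318 rect ctr 574.1 368.9 size 23.9 35.0 ang 77.0 | yaw of y 76.34 z med 138.5 142.6
L 161 rect ctr 573.9 368.9 size 23.9 21.3 ang 77.4 | yaw of y 74.71 z med 131.8 133.0
lips 1028 rect ctr 566.0 332.6 size 29.3 31.6 ang 76.7 | yaw of y 79.16 z med 69.6 73.4
[-5.22656755  0.5333829   6.42001755] [556.23677266 285.46868864 261.79229306] [3.14112669e+00 2.35685933e-03 1.34227763e+00]
L few
R 73 rect ctr 536.3 211.3 size 25.4 37.3 ang 76.1 | yaw of y 74.06 z med 136.5 144.7
```

```bash
python3 -m handwheel '[{"delta_pos":[-0.04,0.38,0],"yaw":0.004},{"delta_pos":[0,0,-1.5],"yaw":0},{"delta_pos":[0,0,-2.5],"yaw":0},{"delta_pos":[0,0,-2.5],"yaw":0},{"delta_pos":[0,0,-2],"yaw":0},{"delta_pos":[0,0,-1],"yaw":0},{"delta_pos":[0,0,0],"yaw":0},{"delta_pos":[0,0,0],"yaw":0}]'
```

```text
clock: 9.48
eef_pos: [555.9, 291.6, 167.3]
tool_rot: [3.141, 0.0, 1.348]
force: [0.5, 0.5, -2.3]
width: 11.0
gripper_force: 59.4
```

```bash
python3 -m handwheel '[{"delta_pos":[0,-0.23,0],"yaw":0},{"delta_pos":[0,0,-0.8],"yaw":0},{"delta_pos":[0,0,-0.8],"yaw":0},{"delta_pos":[0,0,-0.8],"yaw":0},{"delta_pos":[0,0,-0.8],"yaw":0},{"delta_pos":[0,0,0],"yaw":0}]' 
python3 -m handwheel '[{"delta_pos":[0,0,-0.8],"yaw":0},{"delta_pos":[0,0,-0.8],"yaw":0},{"delta_pos":[0,0,-0.5],"yaw":0},{"delta_pos":[0,0,0],"yaw":0}]'
```

```text
clock: 9.98
eef_pos: [554.8, 289.6, 132.9]
tool_rot: [-3.14, 0.001, 1.349]
force: [1.0, -1.4, -2.9]
width: 11.0
gripper_force: 59.3
clock: 10.32
eef_pos: [554.8, 289.6, 112.4]
tool_rot: [-3.14, 0.001, 1.349]
force: [0.6, -0.5, -2.7]
width: 10.7
gripper_force: 59.4
```

No contact forces and the slab is well inside the slot. I'll lower it to the floor.

```bash
python3 -m handwheel '[{"delta_pos":[0,0,-0.5],"yaw":0},{"delta_pos":[0,0,-0.4],"yaw":0},{"delta_pos":[0,0,-0.3],"yaw":0},{"delta_pos":[0,0,0],"yaw":0}]' 
python3 -m handwheel '[{"delta_pos":[0,0,-0.2],"yaw":0},{"delta_pos":[0,0,-0.1],"yaw":0},{"delta_pos":[0,0,0],"yaw":0}]'
```

```text
clock: 10.65
eef_pos: [555.0, 289.7, 101.2]
tool_rot: [-3.141, 0.001, 1.349]
force: [-0.1, -0.0, -2.5]
width: 10.5
gripper_force: 59.4
clock: 10.9
eef_pos: [555.7, 289.7, 99.6]
tool_rot: [3.141, -0.001, 1.349]
force: [-1.5, -1.0, 2.7]
width: 11.0
gripper_force: 60.3
```

```bash
python3 -m handwheel '[{"delta_pos":[0,0,-0.1],"yaw":0},{"delta_pos":[0,0,0],"yaw":0}]' 
python3 -m handwheel '[{"delta_pos":[0,0,0],"yaw":0},{"delta_pos":[0,0,0],"yaw":0},{"delta_pos":[0,0,0],"yaw":0},{"delta_pos":[0,0,0],"yaw":0},{"delta_pos":[0,0,0],"yaw":0},{"delta_pos":[0,0,0],"yaw":0}]' 1
python3 -m handwheel '[{"delta_pos":[0,0,1.5],"yaw":0},{"delta_pos":[0,0,3],"yaw":0},{"delta_pos":[0,0,3.5],"yaw":0},{"delta_pos":[0,0,3.5],"yaw":0},{"delta_pos":[0,0,3.5],"yaw":0},{"delta_pos":[0,-3,2],"yaw":0},{"delta_pos":[-0.5,-3.5,0],"yaw":0},{"delta_pos":[-0.5,-3.5,0],"yaw":0},{"delta_pos":[-0.5,-2,0],"yaw":0},{"delta_pos":[0,0,0],"yaw":0}]'
python3 - <<'E'
from h import *
im=shot('wrist'); P=pts(im); s=im['st']; print(s['eef_pos'])
c0=np.array([555.9,289]); P=P.reshape(-1,3)
fitl(P,c0,60,115,130,'module top')
a=-.2243; d=P[:,:2]-c0; X=d[:,0]*np.cos(a)+d[:,1]*np.sin(a); Y=-d[:,0]*np.sin(a)+d[:,1]*np.cos(a)
m=(abs(X)<15)&(abs(Y)<62)&(P[:,2]>80)&(P[:,2]<140)
print('cradle frame x,y ranges',np.percentile(X[m],[1,50,99]),np.percentile(Y[m],[.5,99.5]),'z',np.percentile(P[m,2],[1,50,99]))
c0b=np.array([555.9,289]); yd=np.array([.2224,.975])
for k in(82,-82): fitl(P,c0b+k*yd,35,128,145,'post')
E
```

```text
clock: 11.07
eef_pos: [555.8, 289.5, 99.5]
tool_rot: [3.141, -0.001, 1.348]
force: [-2.5, -2.2, 9.1]
width: 10.9
gripper_force: 61.2
clock: 11.57
eef_pos: [555.3, 289.9, 97.8]
tool_rot: [-3.142, -0.0, 1.349]
force: [0.1, 0.2, -0.3]
width: 81.7
gripper_force: 0.0
clock: 12.4
eef_pos: [539.7, 163.3, 268.8]
tool_rot: [3.141, 0.002, 1.341]
force: [0.4, -1.0, -0.6]
width: 85.5
gripper_force: 0.0
[539.71975841 163.30294525 268.79803087]
module top 1929 rect ctr 549.9 267.7 size 56.7 12.1 ang 77.4 | yaw of y -12.51 z med 122.1 124.5
cradle frame x,y ranges [-6.9502643  -0.51017767  5.09997767] [-50.40967729   7.19568727] z [ 87.43694714 122.03513819 124.0223463 ]
post few
post 1140 rect ctr 537.6 208.9 size 24.3 34.9 ang 77.2 | yaw of y 77.33 z med 138.3 142.2
```

The module is home: its top is at z 122 mm, it's let go, and it's aligned within 1 mm. Now the long bar.

```bash
python3 -m handwheel '[{"delta_pos":[-0.2,-1.5,0],"yaw":0.12},{"delta_pos":[-0.2,-1.5,0],"yaw":0.12},{"delta_pos":[-0.2,-1.5,0],"yaw":0.12},{"delta_pos":[-0.2,-1.5,-1],"yaw":0.12},{"delta_pos":[-0.2,-1.5,-1.5],"yaw":0.12},{"delta_pos":[-0.2,-1.5,-1.5],"yaw":0.12},{"delta_pos":[-0.2,-1.5,-1.5],"yaw":0.12},{"delta_pos":[-0.1,-1.2,-1.5],"yaw":0.12},{"delta_pos":[0,-0.5,-1.5],"yaw":0.12},{"delta_pos":[0,0,-1],"yaw":0.12}]' 
python3 -m handwheel '[{"delta_pos":[0,0,-0.5],"yaw":0.12},{"delta_pos":[0,0,0],"yaw":0.12},{"delta_pos":[0,0,0],"yaw":0.08},{"delta_pos":[0,0,0],"yaw":0},{"delta_pos":[0,0,0],"yaw":0}]'
python3 - <<'E'
from h import *
im=shot('wrist'); save(im,'w4.png'); P=pts(im); s=im['st']; print(s['eef_pos'],s['tool_rot'],s['qpos'])
fitl(P,(524,40),32,22,34,'block')
d=np.array([-.961,.276])
for k in(-1,1): fitl(P,np.array([524,40])+k*65*d,34,6,14,'half%d'%k)
E
```

```text
clock: 13.28
eef_pos: [525.2, 47.4, 171.5]
tool_rot: [-3.141, -0.001, 2.554]
force: [-0.8, -0.6, -0.2]
width: 85.8
gripper_force: 0.0
clock: 13.7
eef_pos: [525.8, 48.8, 167.7]
tool_rot: [3.141, -0.0, 2.867]
force: [-0.3, -0.3, -0.7]
width: 85.6
gripper_force: 0.0
[525.78095098  48.81531666 167.73134102] [ 3.14073570e+00 -1.62249671e-04  2.86735177e+00] [-0.21072531  0.54316756  0.09660613  1.92569228 -0.08110577  0.67621876
  1.23190394]
block 1083 rect ctr 525.4 40.0 size 14.0 36.2 ang 76.2 | yaw of y 76.02 z med 28.2 30.7
half-1 1485 rect ctr 587.2 24.8 size 14.1 67.7 ang 76.2 | yaw of y 76.41 z med 10.3 12.3
half1 2153 rect ctr 460.9 55.8 size 14.0 67.8 ang 76.2 | yaw of y 76.32 z med 10.2 12.4
```

View pics/w4.png

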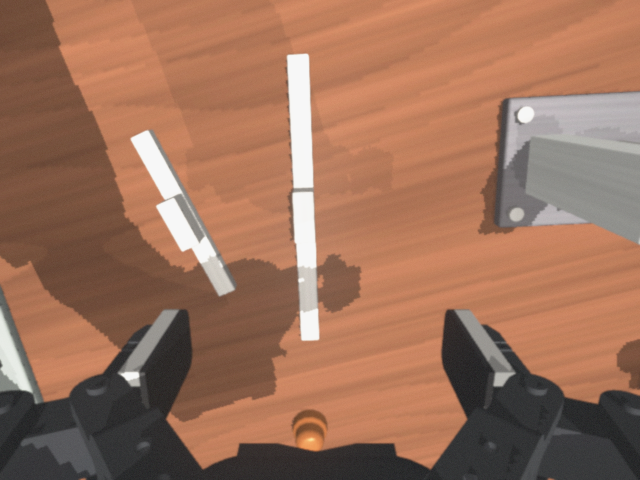

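The wrist view shows the long bar at (303,195), running almost straight up the image. Its block is at (305,222), and the short bar is clear to the left at (183,215). Next I'll descend with a half opening.

```bash
python3 -m handwheel '[{"delta_pos":[0,-0.5,0],"yaw":0.035},{"delta_pos":[0,-0.38,-1],"yaw":0},{"delta_pos":[0,0,-2.5],"yaw":0},{"delta_pos":[0,0,-3],"yaw":0},{"delta_pos":[0,0,-3],"yaw":0},{"delta_pos":[0,0,-1.5],"yaw":0},{"delta_pos":[0,0,0],"yaw":0},{"delta_pos":[0,0,0],"yaw":0}]' 0
```

```text
clock: 14.42
eef_pos: [524.7, 38.9, 57.0]
tool_rot: [-3.141, -0.002, 2.903]
force: [0.1, 0.2, 0.0]
width: 42.6
gripper_force: 0.0
```

```bash
python3 -m handwheel '[{"delta_pos":[0.05,0.1,-1],"yaw":0},{"delta_pos":[0,0,-1.5],"yaw":0},{"delta_pos":[0,0,-1.5],"yaw":0},{"delta_pos":[0,0,-1],"yaw":0},{"delta_pos":[0,0,0],"yaw":0},{"delta_pos":[0,0,0],"yaw":0}]'
python3 -m handwheel '[{"delta_pos":[0,0,0],"yaw":0},{"delta_pos":[0,0,0],"yaw":0},{"delta_pos":[0,0,0],"yaw":0},{"delta_pos":[0,0,0],"yaw":0},{"delta_pos":[0,0,0],"yaw":0}]' -1
```

```text
clock: 14.92
eef_pos: [526.0, 40.1, 8.1]
tool_rot: [3.142, 0.0, 2.904]
force: [0.1, -0.1, -0.6]
width: 42.6
gripper_force: 0.0
clock: 15.33
eef_pos: [526.6, 40.1, 8.9]
tool_rot: [3.141, 0.002, 2.904]
force: [-0.4, 0.1, 5.7]
width: 12.5
gripper_force: 59.4
```

```bash
python3 -m handwheel '[{"delta_pos":[0,0,1],"yaw":0},{"delta_pos":[0,0,2.5],"yaw":0},{"delta_pos":[0,0,3],"yaw":0},{"delta_pos":[0,0,3],"yaw":0},{"delta_pos":[0,0,3],"yaw":-0.12},{"delta_pos":[0,0,3],"yaw":-0.12},{"delta_pos":[0,0,2],"yaw":-0.12},{"delta_pos":[0,1,1],"yaw":-0.12},{"delta_pos":[0,1,1],"yaw":-0.12},{"delta_pos":[0,1,0],"yaw":-0.12}]'
python3 -m handwheel '[{"delta_pos":[0,1,0],"yaw":-0.12},{"delta_pos":[0,1,0],"yaw":-0.12},{"delta_pos":[0,1,0],"yaw":-0.12},{"delta_pos":[0,1,0],"yaw":-0.12},{"delta_pos":[0.2,1.5,0],"yaw":-0.12},{"delta_pos":[0.2,2,0],"yaw":-0.12},{"delta_pos":[0.2,2.5,0],"yaw":-0.117},{"delta_pos":[0.2,2,0],"yaw":0},{"delta_pos":[0,0,0],"yaw":0},{"delta_pos":[0,0,0],"yaw":0}]'
```

```text
clock: 16.17
eef_pos: [526.7, 70.5, 205.7]
tool_rot: [3.138, 0.001, 2.177]
force: [0.2, -0.5, -2.2]
width: 12.5
gripper_force: 58.7
clock: 17.0
eef_pos: [533.0, 191.7, 202.9]
tool_rot: [-3.141, -0.0, 1.35]
force: [-0.4, -0.8, -2.0]
width: 12.6
gripper_force: 58.7
```

```bash
python3 -m handwheel '[{"delta_pos":[0.3,1.5,0],"yaw":-0.003},{"delta_pos":[0.6,2.5,0],"yaw":0},{"delta_pos":[0.6,2.5,0],"yaw":0},{"delta_pos":[0.46,2,0],"yaw":0},{"delta_pos":[0.3,1.1,0],"yaw":0},{"delta_pos":[0,0,0],"yaw":0},{"delta_pos":[0,0,0],"yaw":0}]'
python3 - <<'E'
from h import *
im=shot('wrist'); P=pts(im); s=im['st']; e=np.array(s['eef_pos']); R=Ro.from_euler('xyz',s['tool_rot']).as_matrix(); print(e,s['tool_rot'])
q=(P.reshape(-1,3)-e)@R
t=q[(abs(q[:,1])<14)&(q[:,0]>15)&(q[:,0]<125)&(q[:,2]>-15)&(q[:,2]<13)]
print('bar x max',np.percentile(t[:,0],[99,99.8]),'top z',np.percentile(t[:,2],[2,50]))
for a in(25,45,65,85,100): 
    b=t[abs(t[:,0]-a)<6]; b=b[b[:,2]<4]; print(a,len(b),np.percentile(b[:,1],[1,50,99]).round(1) if len(b) else '', np.median(b[:,2]).round(1) if len(b) else '')
yd=np.array([.2224,.975]); fitl(P,np.array([555.9,289])+82*yd,35,130,145,'L')
E
```

```text
clock: 17.58
eef_pos: [556.3, 284.4, 202.9]
tool_rot: [-3.141, 0.001, 1.343]
force: [0.8, -0.7, -2.3]
width: 12.8
gripper_force: 58.7
[556.25901009 284.39631878 202.8604559 ] [-3.14132470e+00  1.49669078e-03  1.34317086e+00]
bar x max [102.88335796 103.41131808] top z [-10.12314721  -1.26582724]
25 1843 [-6.1  0.5  7.5] -1.6
45 1455 [-6.2  0.5  7.6] -1.2
65 1647 [-6.2  0.5  7.6] -1.2
85 1899 [-6.2  0.8  7.6] -1.3
100 1641 [-6.   0.8  7.5] -1.2
L 1724 rect ctr 574.0 369.1 size 24.1 35.0 ang 77.1 | yaw of y 76.76 z med 139.2 142.5
```

```bash
python3 -m handwheel '[{"delta_pos":[-0.05,0.35,0],"yaw":0.0035},{"delta_pos":[0,0,-1.5],"yaw":0},{"delta_pos":[0,0,-2],"yaw":0},{"delta_pos":[0,0,-1.2],"yaw":0},{"delta_pos":[0,0,0],"yaw":0},{"delta_pos":[0,0,0],"yaw":0}]'
```

```text
clock: 18.13
eef_pos: [555.7, 288.6, 155.6]
tool_rot: [-3.141, 0.001, 1.346]
force: [0.9, -0.4, -1.3]
width: 12.8
gripper_force: 58.7
```

```bash
python3 -m handwheel '[{"delta_pos":[0,0.2,-0.4],"yaw":0},{"delta_pos":[0,0,-0.5],"yaw":0},{"delta_pos":[0,0,-0.5],"yaw":0},{"delta_pos":[0,0,-0.3],"yaw":0},{"delta_pos":[0,0,0],"yaw":0}]'
python3 -m handwheel '[{"delta_pos":[0,0,-0.2],"yaw":0},{"delta_pos":[0,0,-0.1],"yaw":0},{"delta_pos":[0,0,0],"yaw":0}]'
```

```text
clock: 18.55
eef_pos: [555.4, 291.4, 138.2]
tool_rot: [-3.141, 0.001, 1.347]
force: [0.1, 0.2, -1.3]
width: 12.5
gripper_force: 58.7
clock: 18.8
eef_pos: [555.9, 291.5, 135.8]
tool_rot: [-3.141, 0.0, 1.347]
force: [-0.6, -0.3, -0.8]
width: 13.0
gripper_force: 58.7
```

```bash
python3 -m handwheel '[{"delta_pos":[0,0,-0.1],"yaw":0},{"delta_pos":[0,0,-0.1],"yaw":0},{"delta_pos":[0,0,-0.1],"yaw":0},{"delta_pos":[0,0,0],"yaw":0}]'
```

```text
clock: 19.13
eef_pos: [556.2, 291.6, 134.0]
tool_rot: [3.141, -0.001, 1.347]
force: [-2.6, -0.6, 4.9]
width: 12.3
gripper_force: 59.6
```

```bash
python3 -m handwheel '[{"delta_pos":[0,0,0],"yaw":0},{"delta_pos":[0,0,0],"yaw":0},{"delta_pos":[0,0,0],"yaw":0},{"delta_pos":[0,0,0],"yaw":0},{"delta_pos":[0,0,0],"yaw":0},{"delta_pos":[0,0,0],"yaw":0}]' 1
python3 -m handwheel '[{"delta_pos":[0,0,1.5],"yaw":0},{"delta_pos":[0,0,3],"yaw":0},{"delta_pos":[0,0,3.5],"yaw":0},{"delta_pos":[0,0,3.5],"yaw":0},{"delta_pos":[-1,-2,2],"yaw":0},{"delta_pos":[-1,-3,0],"yaw":0},{"delta_pos":[-1,-3,0],"yaw":0},{"delta_pos":[-0.5,-1,0],"yaw":0},{"delta_pos":[0,0,0],"yaw":0},{"delta_pos":[0,0,0],"yaw":0}]'
python3 - <<'E'
from h import *
im=shot('wrist'); save(im,'w5.png'); P=pts(im).reshape(-1,3); c0=np.array([555.85,289]); a=-.2243
d=P[:,:2]-c0; X=d[:,0]*np.cos(a)+d[:,1]*np.sin(a); Y=-d[:,0]*np.sin(a)+d[:,1]*np.cos(a); Z=P[:,2]
m=(abs(X)<11)&(abs(Y)<125)&(Z>131)&(Z<139)&(abs(Y)>20)
m2=(abs(X)<14)&(abs(Y)<40)&(Z>148)&(Z<160)
for y in range(-105,110,20):
    k=m&(abs(Y-y)<8)
    if k.sum()>5: print(y,k.sum(),np.percentile(X[k],[2,98]).round(1),np.median(Z[k]).round(1))
print('bar Y',np.percentile(Y[m],[.2,99.8]),'block',np.percentile(Y[m2],[1,99]),np.percentile(X[m2],[1,99]),np.median(Z[m2]))
m=(abs(X)<14)&(abs(Y)<62)&(Z>115)&(Z<125);print('module top',m.sum(),np.percentile(X[m],[2,98]) if m.sum() else '')
E
```

```text
clock: 19.63
eef_pos: [555.9, 291.5, 132.8]
tool_rot: [-3.142, 0.0, 1.347]
force: [-0.7, 0.9, -0.9]
width: 83.5
gripper_force: 0.0
clock: 20.47
eef_pos: [521.1, 201.8, 268.2]
tool_rot: [3.141, -0.001, 1.346]
force: [0.2, -0.0, -0.7]
width: 85.1
gripper_force: 0.0
-105 105 [-6.   7.4] 135.2
-85 618 [-10.6  10.6] 135.0
-65 566 [-9.3  9.7] 135.2
-45 571 [-6.3  7. ] 135.2
-25 504 [-6.5  7.1] 135.2
35 490 [-6.4  7.4] 135.1
bar Y [-100.1997432    37.20368772] block [-13.87256117  21.90602081] [-6.45465     7.32601169] 153.1111932148089
module top 77 [-6.67426767 -6.33965573]
```

View pics/w5.png

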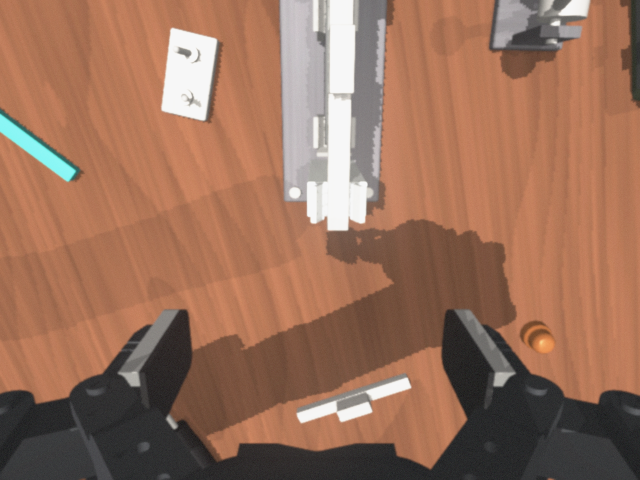

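The picture shows the bar lying in both notches, block up, running from (340,225) up through (342,50). It's level at z 130 mm mid-thickness, 0.4 mm off across and 4 mm off centre (12 allowed). The short bar and cap are undisturbed, so I'm handing the job in.

```bash
python3 -c "
from cell import ctrl; print(ctrl.finish_job())"
```

```text
the job is handed in; nothing more can be done
None
```

The job is handed in, but no verdict came back. By my own measurements the module is home in the slot, the long bar lies in both notches with its block up (about 4 mm off centre, 12 allowed), and both are let go.

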